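# Restock the valve repair kit: every part in its own moulded insert

## Robot

A 6-joint arm with a two-finger parallel gripper is mounted at the origin on a cart in front of the work surface, level with it; the furniture and walls round the work are solid. World frame = base frame: x ahead of the robot, y to its left, z up, the work surface at z = 0. Lengths are in m, angles in degrees, forces in N, time in s.
With the tool pointing down it reaches from about 0.25 to 0.725 m from the base axis. Payload 9.7 kg.
Tool frame: the origin (TCP) lies midway between the tips of the shut fingers; the grasp point (between the pads) lies 19 mm behind it (bot.pinch_z is the distance from the TCP to the grasp point, in m); z points along the fingers, y is the line along which they close (so a half turn about z gives the same grasp; the last joint's range is limited). The gripper opens to 85 mm and grips with 20 to 120 N. Pads are 22 mm wide; open, the fingers measure 114 mm over their backs; the gripper's body (76 mm by 85 mm) begins 54 mm behind the grasp point. The pads swing forward as they close: fully open they stand 13 mm farther back than shut.
Start: joints at [64.63, 4.979, 10.078, 95.1, 0, 90], TCP at [0.236, 0.497, 0.231] pointing down, gripper open.
Joint ranges: [-179.16, 179.16], [-48.56, 103.87], [-65.8, 70.77], [-126.05, 130.52], [-82.76, 87.17], [-180, 180]. Speed limits (degrees/s): [127.2, 127.2, 147.25, 180, 180, 180].

## Interface

Orientations are given as [roll, pitch, yaw] about the fixed x, y, z axes, in that order (R = Rz(yaw) Ry(pitch) Rx(roll)).
In Python, from workcell import sensors, camera, ticket, bot gives the robot as it stands.
- The arm moves only by the shell command python3 -m handwheel 'ROWS' [FORCE]. ROWS is a JSON object of lists of equal length, an entry for each row: "gripper": the opening, from -1 (shut) to 1 (fully open); "slide": the shift along the tool's x, y, z in mm, a list of three; "yaw": the turn about the tool's z in rad. A call has 1 to 8 rows; each row shifts and turns the commanded pose from where the row before left it, along the tool's axes as they then stand; what a row does not reach is not made up. A row lasts 1/12 s, in which the tool goes at most 41.7 mm and 7.16 degrees, less where a joint would pass 70% of its speed; a pose out of reach is approached as far as the arm can. A call is refused whole if a number of a shift passes 41.7 or a number of a turn 0.125, either way. A call with a gripper value outside its range is refused whole. The fingers move at their own pace and stop on an object; FORCE is the grip in N (left out, the last holds). Time passes only in rows, so rows that do not move let the fingers close. It gives the time, the measured TCP pose, the force, the opening and the grip force at its end, in the units of the state.
- sensors.get_obs(): the state, without advancing time (a new reading comes with each control period).
- camera(name): name is "side" or "top" or "wrist"; returns a dict with "img" (420x560x3 uint8, red, green, blue), "fx", "fy", "cx", "cy" (pixels), "R" (3x3) and "t" (3): a world point X has camera coordinates R X + t. Camera axes: x right, y down, z forward; pixel columns grow to the right and rows downward; lengths in m; the calibration is good to about 2 mm. A picture is of the moment at which its call begins. There is no depth.
- ticket.job_done(): hands the job in; it is judged then, once.
The state is a dict: "time": time; "q": joint angles; "qd": joint speeds; "joint_efforts": joint torques, N m; "ee_pos": TCP position; "tcp_rot": TCP orientation; "wrist_force": force on the tool from outside, world axes, zero at the start; "torque": the same for the moment, N m; "opening": finger opening in m; "grasp_force": force on a finger pad.
Only numpy, scipy, OpenCV 4.12 (cv2) and the standard library are available. Lean on these libraries where they do the work, as an engineer would, in place of code of your own. Each camera call takes 0.05 s, during which the arm holds its last target. There are 200 camera calls.

## Task

Put the repair kit for the valve fixture back together in its tray: seat the reel of solder, the folding hex-key set, the small box of seals and the brass fitting each in the insert that is shaped for it, right way up and resting on the pocket's floor, and let go of them. Someone has left the brass fitting standing in the reel's well, so it has to come out of there before the reel can go in. Leave the screwdriver and the coil of green tube where they lie.

Things in the scene. Friction and masses are not known exactly. Their poses are not given: they have to be found in the camera images.
- wire_reel: Reel of solder wire standing upright: 58 mm diameter, 45 mm tall, about 0.26 kg, dark flanges. Like the hex keys and the box it starts on the bench to the right of or behind the fixed white valve fixture, 151 mm tall, over which things must be carried to the tray; a thin cable runs back from it. Origin: centre of its underside, z up.
- hex_keys: Folding hex-key set: a dark blue straight channel 90 mm long (its y axis), 26 mm tall, 0.12 kg. Can be gripped at its middle across its width (its x axis): the solid part is 20 mm wide, about 30 mm as drawn. Starts on the bench. Origin: centre of its underside, z up.
- seal_box: Small lidded plastic box of seals, blue lid and clear body, 53 mm wide (its x axis), 75 mm long (its y axis), 26 mm tall, 0.06 kg, lid fixed. Starts on the bench. Origin: centre of its underside, z up.
- brass_fitting: Brass push-in pipe fitting standing upright: hexagon foot 16 mm wide up to 9 mm height, neck 11 mm thick, black collar 14 mm thick from 19 to 26 mm height (its top), 35 g. At the start it stands loose in the wide round well of reel_insert, where it does not belong. Origin: centre of its underside, z up.
- reel_insert: Fixed grey moulded insert 110 (x) x 88 (y) x 20 mm; four alike outside stand two by two, in any order, in a tray (rim lower than they are). Origin: centre of underside, 4 mm over the bench. At its centre a wide round well for the reel, 70 mm diameter, 10 deep (floor 10 mm above the origin, 10 mm below the top face). The brass fitting stands in it at the start.
- fitting_insert: Fixed grey moulded insert 110 (x) x 88 (y) x 20 mm; four alike outside stand two by two, in any order, in a tray (rim lower than they are). Origin: centre of underside, 4 mm over the bench. At its centre a small round well for the brass fitting, 30 mm diameter, 10 deep (floor 10 mm above the origin, 10 mm below the top face).
- keys_insert: Fixed grey moulded insert 110 (x) x 88 (y) x 20 mm; four alike outside stand two by two, in any order, in a tray (rim lower than they are). Origin: centre of underside, 4 mm over the bench. At its centre a long narrow pocket for the hex keys, 100 (x) by 36 (y) mm, 10 deep (floor 10 mm above the origin, 10 mm below the top face).
- box_insert: Fixed grey moulded insert 110 (x) x 88 (y) x 20 mm; four alike outside stand two by two, in any order, in a tray (rim lower than they are). Origin: centre of underside, 4 mm over the bench. At its centre a broad pocket for the box of seals, 85 (x) by 63 (y) mm, 10 deep (floor 10 mm above the origin, 10 mm below the top face).
- screwdriver: Bystander: screwdriver with a yellow handle, 172 mm long, 27 mm thick, lying loose along its own y axis on the bench, nearer the robot than the tray. Not to be disturbed. Origin: middle of its underside.
- tube_coil: Bystander: flat coil of green air tube, 100 mm across, 21 mm tall, lying loose on the bench nearer the robot than the tray. Not to be disturbed. Origin: centre of its underside.

How it is judged (in metres and radians):
At the end, for the whole second after the job is handed in: Each thing rests on its own pocket's floor (origin at most 4 mm above it), upright within 0.12 rad, at rest, within 10 mm of the pocket's centre (hex keys 12 mm); hex keys and box lie along their pockets within 0.25 rad, either way round. Screwdriver and coil not moved over 25 mm (horizontal distance between wire_reel and reel_insert below 0.01 m and z of wire_reel in the frame of reel_insert below 0.014 m and angle between each of wire_reel, hex_keys, seal_box, brass_fitting's own z axis and vertical below 0.12 rad and linear speed of each of wire_reel, hex_keys, seal_box, brass_fitting below 0.02 m/s and horizontal distance between hex_keys and keys_insert below 0.012 m and z of hex_keys in the frame of keys_insert below 0.014 m and angle between the y axis of hex_keys and the x axis of keys_insert, either way round below 0.25 rad and horizontal distance between seal_box and box_insert below 0.01 m and z of seal_box in the frame of box_insert below 0.014 m and angle between the y axis of seal_box and the x axis of box_insert, either way round below 0.25 rad and horizontal distance between brass_fitting and fitting_insert below 0.01 m and z of brass_fitting in the frame of fitting_insert below 0.014 m); the robot touches nothing.
It fails at once if the screwdriver is moved by more than 25 mm (distance of screwdriver from where it was at the start of the episode above 0.025 m).
It fails at once if the coil of tube is moved by more than 25 mm (distance of tube_coil from where it was at the start of the episode above 0.025 m).
It also fails if it takes over 112 s, if anything falls off the work surface, if the arm or the gripper's body presses on something with over 40 N, if the wrist force passes 120 N, or if a joint passes its speed limit or range.

## Working session

There is one attempt and no reset: what is moved stays moved. The work goes in short steps, Python scripts to look and compute and a shell command to move; the robot and the scene stay as the last step left them, time stands still between calls to the robot, and variables do not carry over. Pictures are saved under pics/ and viewed, at most 14 in all, crops included, and the job is handed in when it is done.

```bash
mkdir -p pics; ls; python3 - <<'E'
from workcell import sensors,camera,bot
import cv2
o=sensors.get_obs();print(o,bot.pinch_z)
for n in("top","side","wrist"):
    c=camera(n);cv2.imwrite(f"pics/{n}0.png",c["img"][:,:,::-1]);print(n,c["fx"],c["cx"],c["cy"],c["R"],c["t"])
E
```

```text
pics
{'time': 0.0, 'q': array([ 6.46313318e+01,  5.01130747e+00,  1.00337848e+01,  9.50995266e+01,
       -1.73607338e-03,  9.00021241e+01]), 'qd': array([-0.00161457, -0.04814187, -0.1463039 , -0.09191287, -0.00030239,
       -0.00147918]), 'joint_efforts': array([ 2.22929484e-04, -5.20391536e+01,  4.64797533e+01,  1.66886277e-02,
       -2.33301932e-06, -2.25910964e-05]), 'ee_pos': array([0.23555058, 0.49674912, 0.23057509]), 'tcp_rot': array([-1.79922951e+02,  1.73892819e-03,  1.54629210e+02]), 'wrist_force': array([0.73378008, 1.40570556, 0.52783632]), 'torque': array([ 0.00366946,  0.03767774, -0.02834112]), 'grasp_force': 0.0, 'opening': 0.08547983484261988} 0.0187
top 440.8448217692292 275.76960166829565 205.18605059901105 [[ 0.0153349  -0.9996637  -0.0209124 ]
 [-0.99787854 -0.01397735 -0.06358502]
 [ 0.06327134  0.0218431  -0.99775729]] [0.10125395 0.47227947 1.06115183]
side 526.4993404745869 284.16545749760485 216.72734808500024 [[-0.85918713 -0.51155447 -0.01046382]
 [-0.21999468  0.38780387 -0.89510363]
 [ 0.46195217 -0.76675953 -0.44573536]] [0.45546114 0.12153628 1.1265695 ]
wrist 320.3867373024148 282.2719272217653 216.20146597641394 [[ 0.42805233  0.90374908 -0.00296496]
 [ 0.86552674 -0.4090002   0.28910603]
 [ 0.26006664 -0.12631877 -0.95729249]] [-0.54851943 -0.03712588  0.37995804]
```

View pics/top0.png

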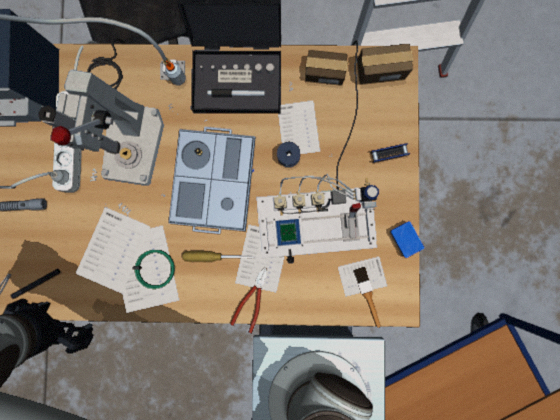

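View pics/side0.png

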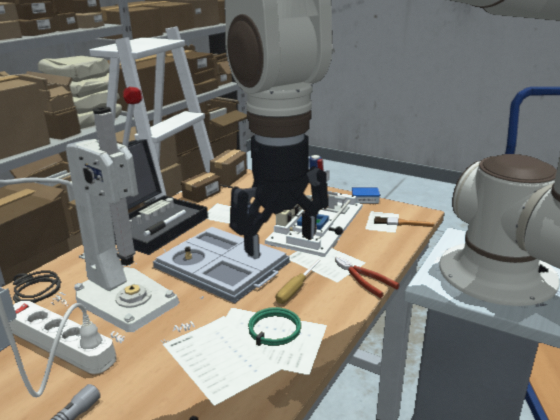

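The top view shows the tray at (212,180): reel insert with brass at (197,151), keys insert upper right, box insert lower left, fitting insert lower right. The reel is at (289,153), hex keys at (390,153), seal box at (406,238) and fixture at (317,220). The side view agrees with this. I'll zoom in to get accurate pixels.

```bash
cat > h.py <<'E'
import numpy as np,cv2
from workcell import sensors,camera,bot
def w(c,u,v,z):
    R,t=np.array(c["R"]),np.array(c["t"])
    d=R.T@np.array([(u-c["cx"])/c["fx"],(v-c["cy"])/c["fy"],1]); o=-R.T@t
    return (o+d*(z-o[2])/d[2]).round(4)
def px(c,X):
    p=np.array(c["R"])@np.array(X)+c["t"]; return np.array([c["fx"]*p[0]/p[2]+c["cx"],c["fy"]*p[1]/p[2]+c["cy"]])
def crop(c,u0,v0,u1,v1,s,f):
    cv2.imwrite(f,cv2.resize(c["img"][v0:v1,u0:u1,::-1],None,fx=s,fy=s,interpolation=cv2.INTER_CUBIC))
E
python3 - <<'E'
from h import *
c=camera("top")
a=c["img"][118:253,160:293,::-1]; b=c["img"][128:263,340:440,::-1]
cv2.imwrite("pics/c1.png",cv2.resize(np.hstack([a,b]),None,fx=3.4,fy=3.4,interpolation=cv2.INTER_CUBIC))
E
```

```text
(no output)
```

View pics/c1.png

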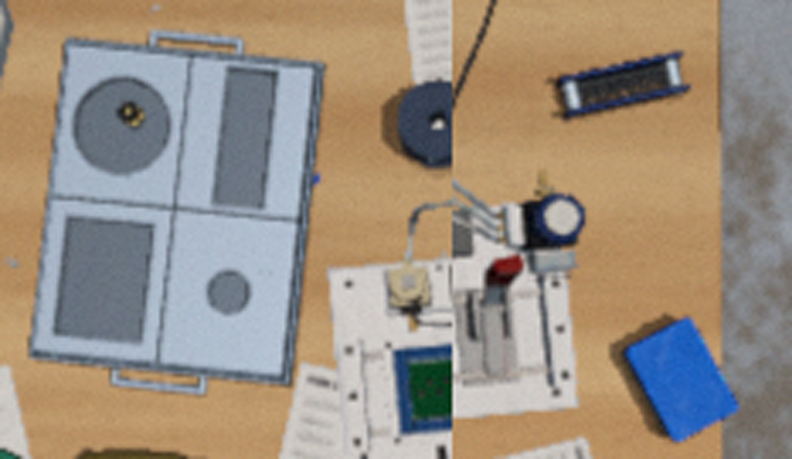

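```bash
python3 - <<'E'
from h import *
c=camera("top");im=c["img"];hsv=cv2.cvtColor(im,cv2.COLOR_RGB2HSV)
def at(u,v): return im[int(v),int(u)],hsv[int(v),int(u)]
for p in [(190,160),(170,140),(230,165),(190,195),(227,204),(215,215),(289,145),(375,153),(405,235)]:print(p,*at(*p))
cand={"reelw":(160,125,222,175,'pk',.024),"keysp":(218,130,250,183,'pk',.024),"boxp":(170,178,210,222,'pk',.024),"fitp":(214,190,240,222,'pk',.024),"reel":(270,138,303,170,'dk',.045),"box":(385,215,430,262,'bl',.026),"keys":(366,138,414,166,'dk',.026)}
for n,(u0,v0,u1,v1,m,z) in cand.items():
    s=im[v0:v1,u0:u1].astype(int);g=s.mean(2);h=hsv[v0:v1,u0:u1]
    if m=='pk':k=(g<150)
    elif m=='dk':k=(s[...,2]>s[...,0]-3)&(g<110)
    else:k=(h[...,0]>100)&(h[...,0]<125)&(h[...,1]>150)
    k=k.astype(np.uint8);k=cv2.resize(k*255,None,fx=4,fy=4,interpolation=cv2.INTER_LINEAR)>127
    cs,_=cv2.findContours(k.astype(np.uint8),cv2.RETR_EXTERNAL,cv2.CHAIN_APPROX_NONE)
    q=max(cs,key=cv2.contourArea)[:,0,:]
    W=np.array([w(c,u0+(x-1.5)/4,v0+(y-1.5)/4,z)[:2] for x,y in q],np.float32)
    r=cv2.minAreaRect(W*1000);print(n,np.round(r[0],1),np.round(r[1],1),round(r[2],1), np.round(cv2.minEnclosingCircle(W*1000)[0],1))
for x,y in[(66,40),(323,64),(291,383),(31,356),(175,210)]:print("corner",w(c,x/3.4+160,y/3.4+118,.024))
for x,y in[(130,112)]:print("brass",w(c,x/3.4+160,y/3.4+118,.04))
E
```

```text
(190, 160) [101 113 122] [103  44 122]
(170, 140) [191 158 115] [ 17 101 191]
(230, 165) [105 118 130] [104  49 130]
(190, 195) [105 112 128] [111  46 128]
(227, 204) [109 119 132] [107  44 132]
(215, 215) [173 188 203] [105  38 203]
(289, 145) [52 63 84] [110  97  84]
(375, 153) [179 193 204] [103  31 204]
(405, 235) [ 29  97 190] [107 216 190]
reelw [604.6 320.4] [123.7 153.1] 0.7 [604.9 319.7]
keysp [593.4 214.1] [123.   78.4] 0.6 [596.2 222.1]
boxp [480.8 317.2] [67.3 89.3] 85.2 [481.4 317.4]
fitp [472.1 227.3] [31.2 32.6] 46.1 [472.8 227.7]
reel [592.2  80.2] [59.9 54.6] 0.7 [592.4  79.8]
box [ 392.8 -207.3] [75.8 54.2] 28.8 [ 392.2 -207.5]
keys [ 602.7 -167.1] [30.7 90.9] 13.1 [ 602.1 -167.2]
corner [0.6531 0.3483 0.024 ]
corner [0.6375 0.1615 0.024 ]
corner [0.4075 0.1801 0.024 ]
corner [0.4239 0.3667 0.024 ]
corner [0.5302 0.266  0.024 ]
brass [0.598  0.2971 0.04  ]
```

```bash
cat >> h.py <<'E'
def go(x,y,z,yaw):
    """print the turn (rad, first), then the shift in tool axes (mm) after that turn"""
    o=sensors.get_obs();p=o["ee_pos"];y0=o["tcp_rot"][2]
    t=-np.radians((yaw-y0+180)%360-180);a=np.radians(yaw);d=(np.array([x,y,z])-p)*1000
    print("turn",t.round(3),"slide",(d[0]*np.cos(a)+d[1]*np.sin(a)).round(1),(d[0]*np.sin(a)-d[1]*np.cos(a)).round(1),(-d[2]).round(1),"t",round(o["time"],1),"open",o["opening"].round(4),"pos",p.round(4),"rot",o["tcp_rot"].round(1))
E
python3 - <<'E'
from h import *
c=camera("top");im=c["img"]
for n,(u0,v0,u1,v1) in {"reelw":(179,138,213,172),"keysp":(221,136,244,181)}.items():
    g=im[v0:v1,u0:u1].astype(int).mean(2)
    k=(cv2.resize(((g<150)*255).astype(np.uint8),None,fx=4,fy=4)>127).astype(np.uint8)
    q=max(cv2.findContours(k,0,1)[0],key=cv2.contourArea)[:,0,:]
    W=np.array([w(c,u0+(x-1.5)/4,v0+(y-1.5)/4,.024)[:2] for x,y in q],np.float32)*1000
    print(n,cv2.minAreaRect(W),cv2.minEnclosingCircle(W))
E
python3 -m handwheel '{"gripper":[-0.2,-0.2,-0.2,-0.2,-0.2,-0.2,-0.2,-0.2],"slide":[[0,0,0],[0,0,0],[0,0,0],[0,-33.4,0],[0,-33.4,0],[0,-33.4,0],[0,-33.4,0],[0,-33.4,0]],"yaw":[-0.119,-0.119,-0.119,0,0,0,0,0]}' 30
python3 -m handwheel '{"gripper":[-0.2,-0.2,-0.2,-0.2,-0.2,-0.2,-0.2,-0.2],"slide":[[-40,0,0],[-40,0,0],[-40,0,0],[-40,0,0],[-40,0,0],[-40,0,0],[-40,0,0],[-40,0,0]],"yaw":[0,0,0,0,0,0,0,0]}'
python3 -m handwheel '{"gripper":[-0.2,-0.2,-0.2,-0.2,-0.2],"slide":[[-29,0,30],[-29,0,30],[0,0,20],[0,0,0],[0,0,0]],"yaw":[0,0,0,0,0]}'
python3 - <<'E'
from h import *
c=camera("wrist");cv2.imwrite("pics/w1.png",c["img"][:,:,::-1]);go(.598,.297,.12,175)
print(px(c,[.598,.297,.04]),px(c,[.5928,.3075,.024]))
E
```

```text
reelw ((592.1151123046875, 308.0978698730469), (73.85689544677734, 70.912841796875), 1.4320690631866455) ((592.2451171875, 307.4903869628906), 37.282108306884766)
keysp ((587.2684936523438, 216.02413940429688), (43.38526916503906, 109.98139953613281), 84.9969711303711) ((587.0999755859375, 214.10000610351562), 58.271968841552734)
time: 0.97
ee_pos: [0.2209, 0.3291, 0.231]
tcp_rot: [-180.0, 0.0, 175.1]
wrist_force: [0.4, 0.3, 0.6]
opening: 0.0341
grasp_force: 0.0
time: 1.63
ee_pos: [0.5421, 0.3025, 0.2311]
tcp_rot: [180.0, 0.0, 175.1]
wrist_force: [-0.2, 1.8, 0.9]
opening: 0.034
grasp_force: 0.0
time: 2.05
ee_pos: [0.5971, 0.2978, 0.1504]
tcp_rot: [-179.9, -0.1, 175.1]
wrist_force: [0.3, -0.1, 0.4]
opening: 0.034
grasp_force: 0.0Traceback (most recent call last):
  File "<stdin>", line 2, in <module>
  File "h.py", line 15, in go
    print("turn",t.round(3),"slide",(d[0]*np.cos(a)+d[1]*np.sin(a)).round(1),(d[0]*np.sin(a)-d[1]*np.cos(a)).round(1),(-d[2]).round(1),"t",round(o["time"],1),"open",o["opening"].round(4),"pos",p.round(4),"rot",o["tcp_rot"].round(1))
                                                                                                                                                                     ^^^^^^^^^^^^^^^^^^
AttributeError: 'float' object has no attribute 'round'
```

View pics/w1.png

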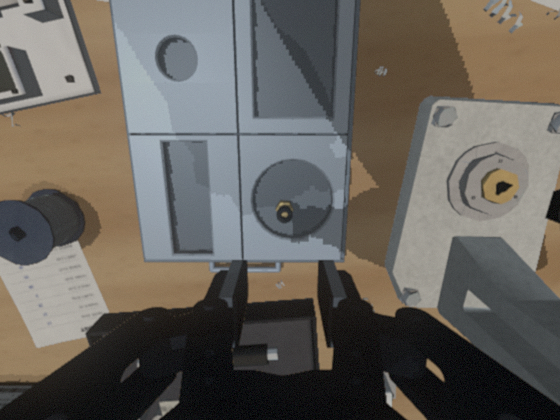

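The wrist view shows the brass collar at (284,211), reel well centre near (292,198), the seam crossing at (240,134), and the fitting well at (177,58).

```bash
sed -i 's/o\["opening"\].round(4)/round(float(o["opening"]),4)/' h.py; python3 - <<'E'
from h import *
c=camera("wrist")
for n,p,z in[("brass",(284,211),.04),("well",(292,198),.024),("seam",(240,134),.024),("fit",(177,59),.024),("seamR",(349,134),.024),("seamB",(243,261),.024)]:print(n,w(c,*p,z))
crop(c,230,140,350,270,4.5,"pics/w2.png")
go(.598,.297,.027,175)
E
```

```text
brass [0.5953 0.2996 0.04  ]
well [0.5887 0.3071 0.024 ]
seam [0.5314 0.2688 0.024 ]
fit [0.4717 0.2274 0.024 ]
seamR [0.539  0.3578 0.024 ]
seamB [0.6443 0.2576 0.024 ]
turn 0.002 slide -0.4 -1.7 126.8 t 2.1 open 0.0341 pos [0.5978 0.2987 0.1538] rot [1.799e+02 1.000e-01 1.751e+02]
```

View pics/w2.png

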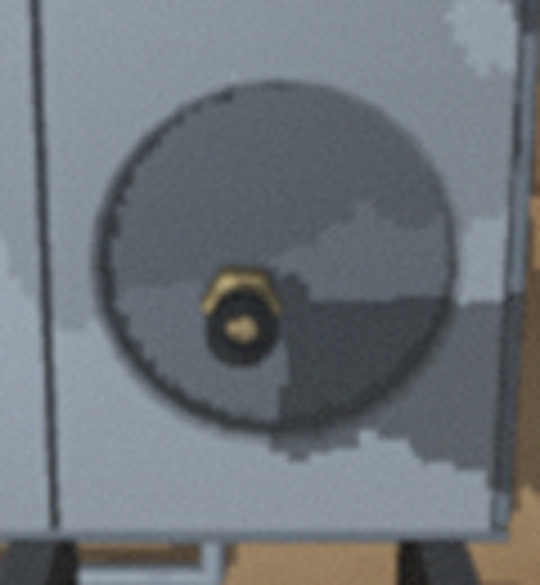

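```bash
python3 -m handwheel '{"gripper":[-0.2,-0.2,-0.2,-0.2,-0.2,-0.2,-0.2],"slide":[[0,0,30],[0,0,30],[0,0,30],[0,0,20],[0,0,10],[0,0,0],[0,0,0]],"yaw":[0,0,0,0,0,0,0]}' 30
python3 -c "
from h import *
go(.5975,.2985,.026,175)"
```

```text
time: 2.73
ee_pos: [0.5983, 0.2988, 0.0337]
tcp_rot: [179.9, 0.1, 175.1]
wrist_force: [-0.4, 0.8, 0.9]
opening: 0.0343
grasp_force: 0.0
turn 0.002 slide 0.8 -0.4 7.7 t 2.7 open 0.0343 pos [0.5983 0.2988 0.0337] rot [1.799e+02 1.000e-01 1.751e+02]
```

```bash
python3 -m handwheel '{"gripper":[-0.2,-0.2,-1,-1,-1,-1,-1,-1],"slide":[[0,0,7],[0,0,0],[0,0,0],[0,0,0],[0,0,0],[0,0,0],[0,0,0],[0,0,0]],"yaw":[0,0,0,0,0,0,0,0]}' 30
python3 -m handwheel '{"gripper":[-1,-1,-1,-1,-1,-1,-1,-1],"slide":[[0,0,0],[0,0,0],[0,0,0],[0,0,-10],[0,0,-20],[0,0,-20],[0,0,0],[0,0,0]],"yaw":[0,0,0,0,0,0,0,0]}' 30
python3 -c "
from h import *
c=camera('wrist');crop(c,200,220,360,420,3,'pics/w3.png')
go(.4718,.2276,.08,175)"
```

```text
time: 3.4
ee_pos: [0.5983, 0.2984, 0.0251]
tcp_rot: [180.0, 0.1, 175.1]
wrist_force: [-1.1, -0.2, 4.8]
opening: 0.0115
grasp_force: 29.4
time: 4.07
ee_pos: [0.5985, 0.2985, 0.0757]
tcp_rot: [179.9, 0.1, 175.1]
wrist_force: [0.2, -0.3, 0.1]
opening: 0.0112
grasp_force: 29.3
turn 0.001 slide 119.5 -81.3 -5.7 t 4.1 open 0.0114 pos [0.5979 0.2982 0.0743] rot [180.    0.  175.1]
```

View pics/w3.png

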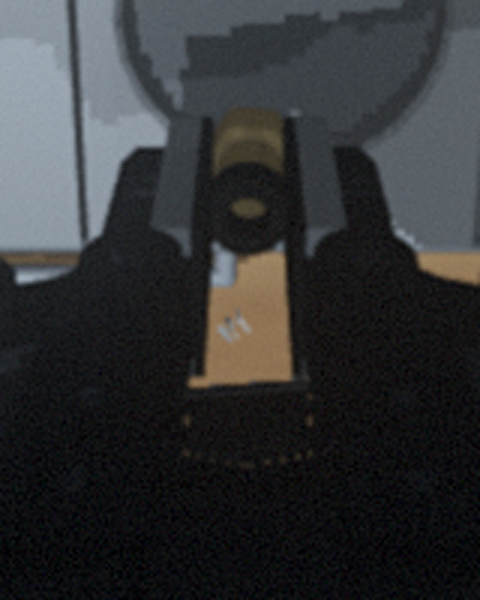

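The brass fitting is held upright between the pads at crop (247,205). Next I carry it to the fitting well.

```bash
python3 -m handwheel '{"gripper":[-1,-1,-1,-1,-1,-1,-1],"slide":[[30,-20,0],[30,-20,0],[30,-20,0],[29.5,-21,0],[0,0,0],[0,0,0],[0,0,0]],"yaw":[0,0,0,0,0,0,0]}'
python3 -c "
from h import *
c=camera('wrist');print(px(c,[.4718,.2276,.024]));go(.4718,.2276,.027,175);cv2.imwrite('pics/w4.png',c['img'][:,:,::-1])"
```

```text
time: 4.7
ee_pos: [0.4719, 0.2277, 0.074]
tcp_rot: [180.0, 0.0, 175.1]
wrist_force: [1.0, 0.1, -0.7]
opening: 0.0114
grasp_force: 29.4
[282.51099936 240.93322155]
turn 0.001 slide 0.6 -0.5 47.1 t 4.8 open 0.0116 pos [0.4724 0.228  0.0741] rot [180.    0.  175.1]
```

View pics/w4.png

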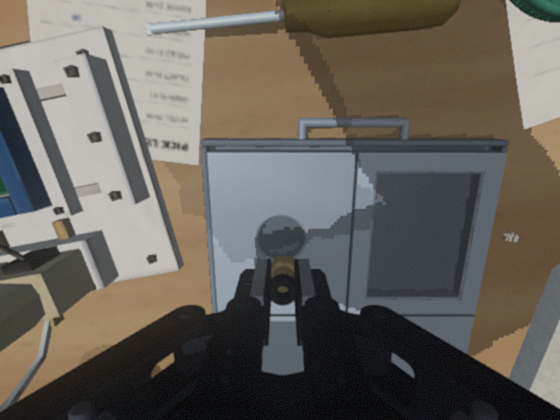

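The fitting well is at (281,239), 2 px from the predicted position, so I'll lower it.

```bash
python3 -m handwheel '{"gripper":[-1,-1,-1,-1,-1,-0.75,-0.75,-0.6],"slide":[[0,0,20],[0,0,17],[0,0,10.5],[0,0,0],[0,0,0],[0,0,0],[0,0,0],[0,0,0]],"yaw":[0,0,0,0,0,0,0,0]}'
python3 -m handwheel '{"gripper":[-0.5,-0.4,-0.4,-0.4,0,0,0,0],"slide":[[0,0,0],[0,0,0],[0,0,-20],[0,0,-40],[0,0,-40],[0,0,-30],[0,0,-20],[0,0,0]],"yaw":[0,0,0,0,0,0,0,0]}'
python3 -c "
from h import *
c=camera('wrist');crop(c,200,140,400,320,4,'pics/w5.png');go(.592,.080,.19,175)"
```

```text
time: 5.42
ee_pos: [0.4722, 0.2279, 0.0273]
tcp_rot: [180.0, 0.0, 175.1]
wrist_force: [-0.5, 0.2, -0.6]
opening: 0.0171
grasp_force: 0.0
time: 6.08
ee_pos: [0.4734, 0.2285, 0.1821]
tcp_rot: [179.8, 0.4, 175.1]
wrist_force: [0.9, 0.7, 1.1]
opening: 0.0425
grasp_force: 0.0
turn 0.001 slide -131.6 -137.2 -10.6 t 6.1 open 0.0426 pos [0.4729 0.2282 0.1794] rot [179.9   0.2 175.1]
```

View pics/w5.png

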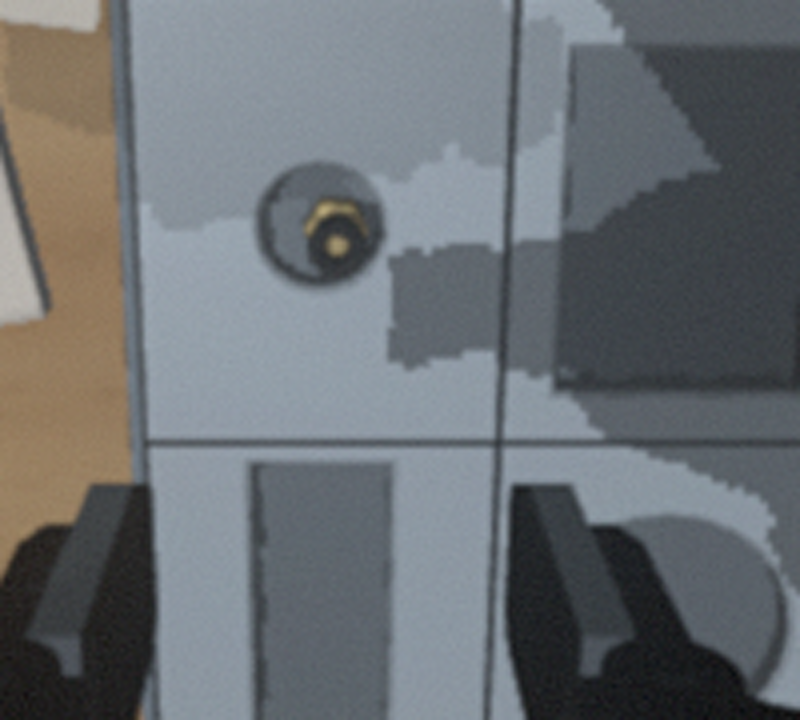

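The fitting stands upright in its well at crop (335,235), about 3.5 mm off centre, within the 10 mm tolerance. The reel is next.

```bash
python3 -m handwheel '{"gripper":[1,1,1,1,1,1,1,1],"slide":[[-30,-34,-5],[-34,-34,-5],[-34,-34,0],[-33.5,-35,0],[0,0,0],[0,0,0],[0,0,0],[0,0,0]],"yaw":[0,0,0,0,0,0,0,0]}'
python3 -c "
from h import *
c=camera('wrist');cv2.imwrite('pics/w6.png',c['img'][:,:,::-1]);go(.592,.080,.008,175);print([px(c,[.592+a,.08+b,.045]).round() for a,b in((0,0),(.029,0),(-.029,0),(0,.029),(0,-.029))])"
```

```text
time: 6.8
ee_pos: [0.5754, 0.0991, 0.1851]
tcp_rot: [-180.0, -0.1, 175.1]
wrist_force: [0.9, 0.1, -0.1]
opening: 0.0852
grasp_force: 0.0
turn 0.003 slide -18.2 -17.8 177.4 t 6.8 open 0.0854 pos [0.5754 0.0993 0.1854] rot [-180.    -0.   175.2]
[array([264., 224.]), array([267., 253.]), array([261., 194.]), array([295., 222.]), array([233., 227.])]
```

View pics/w6.png

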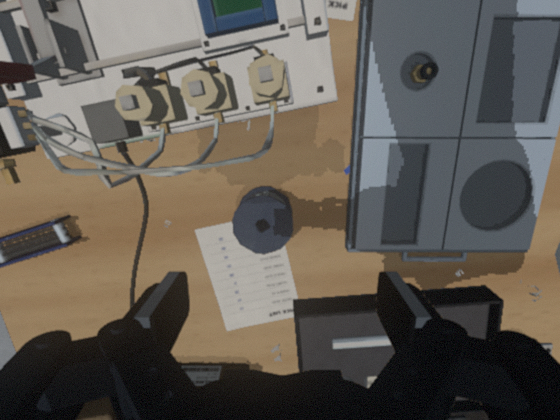

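The reel's top flange is centred at (263,225), where (0.592, 0.080) predicts it. The move fell short because the diagonal step exceeded the per-row limit; I'll make up the rest and descend.

```bash
python3 -m handwheel '{"gripper":[1,1,1,1,1,1,1,1],"slide":[[-18.2,-18,0],[0,0,35],[0,0,35],[0,0,35],[0,0,30],[0,0,25],[0,0,15],[0,0,0]],"yaw":[0,0,0,0,0,0,0,0]}' 50
python3 -c "
from h import *
go(.592,.080,.008,175)"
```

```text
time: 7.52
ee_pos: [0.5899, 0.0797, 0.007]
tcp_rot: [-179.9, -0.3, 175.2]
wrist_force: [-0.2, -0.2, -0.3]
opening: 0.0857
grasp_force: 0.0
turn 0.003 slide -2.1 0.5 -1.0 t 7.5 open 0.0857 pos [0.5899 0.0797 0.007 ] rot [-179.9   -0.3  175.2]
```

```bash
python3 -m handwheel '{"gripper":[1,-1,-1,-1,-1,-1,-1,-1],"slide":[[-2,0,0],[0,0,0],[0,0,0],[0,0,0],[0,0,0],[0,0,0],[0,0,0],[0,0,0]],"yaw":[0,0,0,0,0,0,0,0]}' 50
python3 -m handwheel '{"gripper":[-1,-1,-1,-1,-1,-1,-1,-1],"slide":[[0,0,-10],[0,0,-20],[0,0,-35],[0,0,-35],[0,0,-10],[0,0,0],[0,0,0],[0,0,0]],"yaw":[0,0,0,0,0,0,0,0]}' 50
python3 -c "
from h import *
c=camera('wrist');cv2.imwrite('pics/w7.png',c['img'][:,:,::-1]);go(.5905,.307,.12,175)"
```

```text
time: 8.18
ee_pos: [0.5959, 0.079, 0.0129]
tcp_rot: [179.9, 0.2, 175.1]
wrist_force: [-0.8, 0.8, 6.0]
opening: 0.0567
grasp_force: 53.6
time: 8.85
ee_pos: [0.5939, 0.0786, 0.1188]
tcp_rot: [-180.0, -0.2, 175.1]
wrist_force: [-0.1, 0.2, -4.1]
opening: 0.0569
grasp_force: 54.2
turn 0.001 slide 23.1 227.2 -1.5 t 8.9 open 0.0569 pos [0.5937 0.0786 0.1185] rot [-180.    -0.2  175.1]
```

View pics/w7.png

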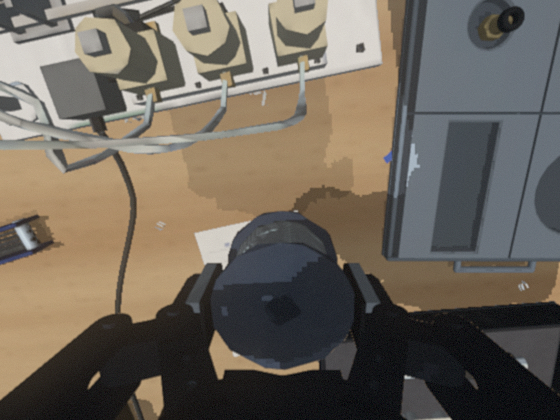

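```bash
python3 -c "
from h import *
c=camera('wrist');print(w(c,283,307,.153));go(.5905,.307,.12,175)"
python3 -m handwheel '{"gripper":[-1,-1,-1,-1,-1,-1,-1,-1],"slide":[[4,38,0],[4,38,0],[4,38,0],[4,38,0],[4,38,0],[2.5,37,0],[0,0,0],[0,0,0]],"yaw":[0,0,0,0,0,0,0,0]}' 50
python3 -c "
from h import *
c=camera('wrist');cv2.imwrite('pics/w8.png',c['img'][:,:,::-1]);go(.5905,.307,.024,175);print(w(c,283,307,.153))"
```

```text
[0.5881 0.0792 0.153 ]
turn 0.001 slide 23.2 227.3 -1.5 t 8.9 open 0.0567 pos [0.5938 0.0786 0.1185] rot [-180.    -0.2  175.1]
time: 9.62
ee_pos: [0.5907, 0.3086, 0.1185]
tcp_rot: [-179.9, -0.1, 175.3]
wrist_force: [-0.1, 0.0, -2.8]
opening: 0.0567
grasp_force: 54.8
turn 0.003 slide 0.5 -0.2 94.9 t 9.7 open 0.0571 pos [0.591  0.3072 0.1189] rot [-1.799e+02 -1.000e-01  1.752e+02]
[0.585  0.3092 0.153 ]
```

View pics/w8.png

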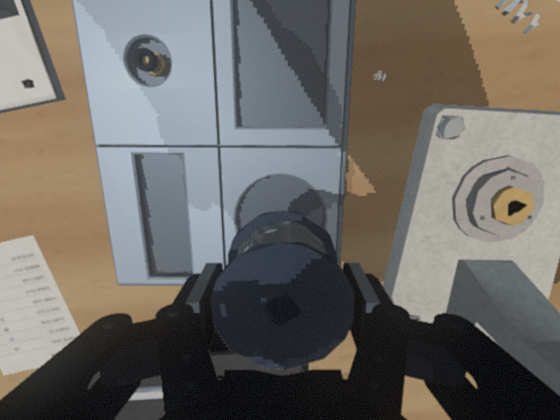

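```bash
python3 -c "
from h import *
c=camera('wrist')
for p in((281,174),(235,215),(327,212),(218,146)):print(w(c,*p,.024))
# fit top flange ellipse: edges left/right/bottom
for z in(.150,.154,.158):print(w(c,212,300,z),w(c,354,300,z),w(c,283,366,z),w(c,283,307,z))
print(go(.5905,.307,.1,175))
for z in(.11,.115): print(px(c,[.591-.029,.3072,z]),px(c,[.587-.029,.3072,z]))
"
```

```text
[0.5548 0.3087 0.024 ]
[0.5835 0.2706 0.024 ]
[0.587  0.3415 0.024 ]
[0.5307 0.2648 0.024 ]
[0.582 0.28  0.15 ] [0.5866 0.3357 0.15  ] [0.6157 0.3053 0.15  ] [0.5875 0.3076 0.15  ]
[0.5797 0.2812 0.154 ] [0.5841 0.3349 0.154 ] [0.6121 0.3056 0.154 ] [0.5849 0.3078 0.154 ]
[0.5774 0.2825 0.158 ] [0.5816 0.3341 0.158 ] [0.6086 0.3059 0.158 ] [0.5824 0.308  0.158 ]
turn 0.002 slide 0.8 0.6 19.4 t 9.7 open 0.0566 pos [0.5913 0.3063 0.1194] rot [-1.799e+02 -1.000e-01  1.751e+02]
None
[277.97197373 216.64441446] [277.25628989 208.84228029]
[277.80114956 219.65376776] [277.06162546 211.62828276]
```

```bash
python3 -m handwheel '{"gripper":[-1,-1,-1,-1,-1,-1,-1,-1],"slide":[[-1,0,30],[0,0,30],[0,0,20],[0,0,4],[0,0,2],[0,0,0],[0,0,0],[0,0,0]],"yaw":[0,0,0,0,0,0,0,0]}' 50
python3 -c "
from h import *
go(.592,.3065,.027,175);print(sensors.get_obs()['wrist_force'])"
```

```text
time: 10.38
ee_pos: [0.5937, 0.3069, 0.0368]
tcp_rot: [179.9, 0.1, 175.1]
wrist_force: [0.1, -0.1, -3.5]
opening: 0.0565
grasp_force: 54.9
turn 0.001 slide 1.7 -0.6 9.8 t 10.4 open 0.0565 pos [0.5937 0.3069 0.0368] rot [1.799e+02 1.000e-01 1.751e+02]
[ 0.14570127 -0.10539819 -3.53578591]
```

```bash
for i in 1; do python3 -m handwheel '{"gripper":[-1,-1,-1,-1,-1],"slide":[[1,0,3],[0,0,3],[0,0,0],[0,0,0],[0,0,0]],"yaw":[0,0,0,0,0]}' 50; python3 -m handwheel '{"gripper":[-1,-1,-1,-1],"slide":[[0,0,2],[0,0,0],[0,0,0],[0,0,0]],"yaw":[0,0,0,0]}' 50; done
```

```text
time: 10.8
ee_pos: [0.5917, 0.3069, 0.0287]
tcp_rot: [-180.0, -0.0, 175.1]
wrist_force: [0.2, 0.4, -3.3]
opening: 0.0566
grasp_force: 54.9
time: 11.13
ee_pos: [0.5919, 0.307, 0.027]
tcp_rot: [180.0, 0.0, 175.1]
wrist_force: [-0.2, 1.3, -1.4]
opening: 0.0572
grasp_force: 55.1
```

Contact is just starting, so one more millimetre, then release.

```bash
python3 -m handwheel '{"gripper":[-1,-1,-1],"slide":[[0,0,1.5],[0,0,0],[0,0,0]],"yaw":[0,0,0]}' 20
python3 -m handwheel '{"gripper":[0.5,0.6,0.7,0.8,0.8,0.8,0.8,0.8],"slide":[[0,0,0],[0,0,0],[0,0,0],[0,0,0],[0,0,-10],[0,0,-30],[0,0,-40],[0,0,-40]],"yaw":[0,0,0,0,0,0,0,0]}' 20
python3 -m handwheel '{"gripper":[0,0,0,0],"slide":[[0,0,-40],[0,0,-30],[0,0,0],[0,0,0]],"yaw":[0,0,0,0]}' 20
python3 -c "
from h import *
c=camera('wrist');crop(c,180,100,400,280,3.6,'pics/w9.png');go(.6025,-.167,.22,103.1);print(px(c,[.5905,.307,.024]))"
```

```text
time: 11.38
ee_pos: [0.592, 0.307, 0.0269]
tcp_rot: [180.0, 0.1, 175.1]
wrist_force: [-4.0, -0.9, 8.3]
opening: 0.0568
grasp_force: 56.2
time: 12.05
ee_pos: [0.591, 0.3064, 0.1464]
tcp_rot: [-179.9, -0.1, 175.1]
wrist_force: [1.8, 0.0, 0.8]
opening: 0.0771
grasp_force: 0.0
time: 12.38
ee_pos: [0.5925, 0.3072, 0.2184]
tcp_rot: [179.9, 0.2, 175.1]
wrist_force: [0.2, 0.1, 0.3]
opening: 0.0428
grasp_force: 0.0
turn 1.256 slide -463.9 -97.2 -3.9 t 12.4 open 0.0431 pos [0.592  0.3069 0.2161] rot [1.800e+02 1.000e-01 1.751e+02]
[281.99167511 189.74548081]
```

View pics/w9.png

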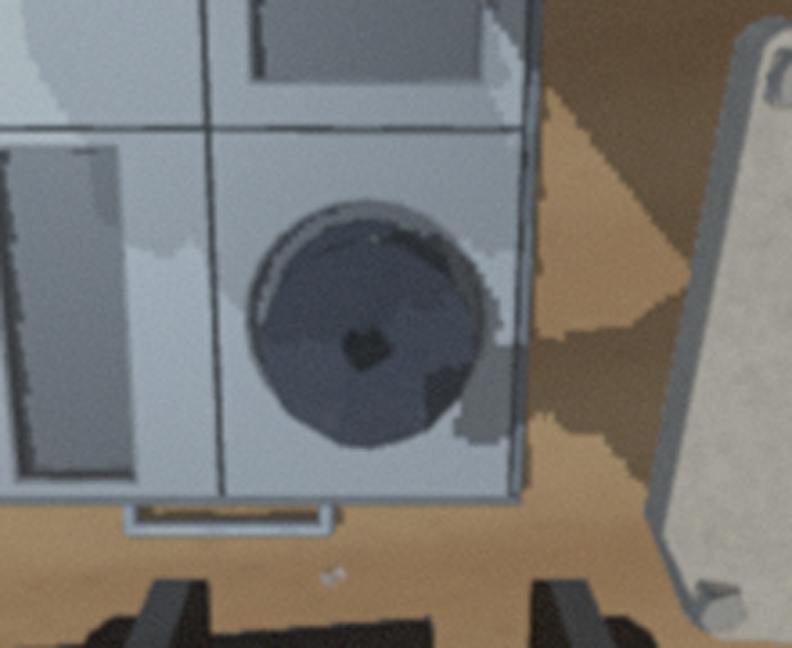

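The reel sits level inside its well (hole at crop (366,348)). Hex keys next.

```bash
python3 -m handwheel '{"gripper":[0.2,0.2,0.2,0.2,0.2,0.2,0.2,0.2],"slide":[[-4.3,-39.3,0],[-4.3,-39.3,0],[-4.3,-39.3,0],[-4.3,-39.3,0],[-4.3,-39.3,0],[-4.3,-39.3,0],[-4.3,-39.3,0],[-4.3,-39.3,0]],"yaw":[0,0,0,0,0,0,0,0]}' 40
python3 -m handwheel '{"gripper":[0.2,0.2,0.2,0.2,0.2,0.2,0.2,0.2],"slide":[[-4.3,-39.3,0],[-4.3,-39.3,0],[-4.3,-39.3,0],[-4.3,-39.3,0],[0,0,0],[0,0,0],[0,0,0],[0,0,0]],"yaw":[0,0,0,0,0.12,0.12,0.12,0.12]}'
python3 -m handwheel '{"gripper":[0.2,0.2,0.2,0.2,0.2,0.2,0.2,0.2],"slide":[[0,0,0],[0,0,0],[0,0,0],[0,0,0],[0,0,0],[0,0,0],[0,0,0],[0,0,0]],"yaw":[0.12,0.12,0.12,0.12,0.12,0.12,0.056,0]}'
python3 -c "
from h import *
c=camera('wrist');cv2.imwrite('pics/w10.png',c['img'][:,:,::-1]);go(.6025,-.167,.012,103.1);print(px(c,[.6025,-.167,.026]))"
```

```text
time: 13.1
ee_pos: [0.5981, -0.0112, 0.2137]
tcp_rot: [-180.0, -0.1, 175.1]
wrist_force: [1.2, 0.0, -0.7]
opening: 0.0511
grasp_force: 0.0
time: 13.77
ee_pos: [0.602, -0.1678, 0.2133]
tcp_rot: [-179.9, -0.2, 147.2]
wrist_force: [-0.2, 1.4, -0.1]
opening: 0.0513
grasp_force: 0.0
time: 14.43
ee_pos: [0.6022, -0.1673, 0.2136]
tcp_rot: [-179.9, -0.1, 103.0]
wrist_force: [0.1, -0.3, 0.7]
opening: 0.0513
grasp_force: 0.0
turn 0.002 slide 0.3 0.3 201.8 t 14.5 open 0.0512 pos [ 0.6022 -0.1673  0.2138] rot [-1.799e+02 -1.000e-01  1.032e+02]
[284.29331115 192.4251278 ]
```

View pics/w10.png

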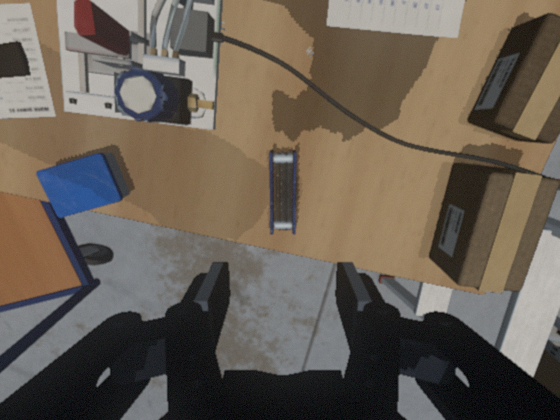

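The hex keys are centred at (284,191), aligned with the fingers and within 2 px of the prediction. Descending.

```bash
python3 -m handwheel '{"gripper":[0.2,0.2,0.2,0.2,0.2,0.2,0.2,0.2],"slide":[[0,0,40],[0,0,40],[0,0,40],[0,0,36],[0,0,25],[0,0,15],[0,0,5],[0,0,0]],"yaw":[0,0,0,0,0,0,0,0]}' 40
python3 -m handwheel '{"gripper":[0.2,-1,-1,-1,-1,-1,-1,-1],"slide":[[0,0,0],[0,0,0],[0,0,0],[0,0,0],[0,0,0],[0,0,0],[0,0,0],[0,0,0]],"yaw":[0,0,0,0,0,0,0,0]}' 40
python3 -m handwheel '{"gripper":[-1,-1,-1,-1,-1,-1,-1,-1],"slide":[[0,0,-10],[0,0,-20],[0,0,-40],[0,0,-40],[0,0,-30],[0,0,0],[0,0,0],[0,0,0]],"yaw":[0,0,0,0,0,0,0,0]}' 40
python3 -c "
from h import *
go(.584,.2175,.15,175)"
```

```text
time: 15.15
ee_pos: [0.6015, -0.1671, 0.0123]
tcp_rot: [-179.8, -0.1, 103.2]
wrist_force: [-0.6, 0.0, 0.9]
opening: 0.0512
grasp_force: 0.0
time: 15.82
ee_pos: [0.6036, -0.1677, 0.0159]
tcp_rot: [179.9, 0.1, 103.1]
wrist_force: [-0.9, -0.2, 5.6]
opening: 0.0196
grasp_force: 40.0
time: 16.48
ee_pos: [0.6025, -0.1674, 0.1537]
tcp_rot: [-180.0, -0.0, 103.1]
wrist_force: [0.1, -0.9, -1.6]
opening: 0.0194
grasp_force: 39.4
turn -1.254 slide 52.0 381.8 3.7 t 16.5 open 0.0194 pos [ 0.6025 -0.1674  0.1537] rot [-180.    -0.   103.1]
```

```bash
python3 -m handwheel '{"gripper":[-1,-1,-1,-1,-1,-1,-1,-1],"slide":[[0,0,-30],[0,0,-30],[0,0,0],[0,0,0],[0,0,0],[0,0,0],[0,0,0],[0,0,0]],"yaw":[0,-0.12,-0.12,-0.12,-0.12,-0.12,-0.12,-0.12]}'
python3 -m handwheel '{"gripper":[-1,-1,-1,-1,-1,-1,-1,-1],"slide":[[0,0,0],[0,0,0],[0,0,0],[0,0,0],[5.2,38.2,0],[5.2,38.2,0],[5.2,38.2,0],[5.2,38.2,0]],"yaw":[-0.12,-0.12,-0.12,-0.054,0,0,0,0]}'
python3 -m handwheel '{"gripper":[-1,-1,-1,-1,-1,-1,-1,-1],"slide":[[5.2,38.2,0],[5.2,38.2,0],[5.2,38.2,0],[5.2,38.2,0],[5.2,38.2,25],[5.2,38.2,35],[0,0,30],[0,0,0]],"yaw":[0,0,0,0,0,0,0,0]}'
python3 -c "
from h import *
go(.584,.2175,.03,174.8);c=camera('wrist');cv2.imwrite('pics/w11.png',c['img'][:,:,::-1]);print(px(c,[.584,.2175,.024]))"
```

```text
time: 17.15
ee_pos: [0.6021, -0.1673, 0.212]
tcp_rot: [-180.0, -0.2, 151.6]
wrist_force: [-0.9, 0.4, -2.0]
opening: 0.0196
grasp_force: 39.5
time: 17.82
ee_pos: [0.5944, -0.0121, 0.2121]
tcp_rot: [-180.0, -0.2, 174.9]
wrist_force: [0.8, -0.3, -1.0]
opening: 0.0194
grasp_force: 39.6
time: 18.48
ee_pos: [0.5812, 0.2069, 0.1249]
tcp_rot: [-179.7, -0.7, 175.1]
wrist_force: [-1.3, -0.4, -2.4]
opening: 0.0192
grasp_force: 39.6
turn 0.006 slide -1.9 10.8 94.9 t 18.5 open 0.0192 pos [0.5812 0.2069 0.1249] rot [-179.7   -0.7  175.1]
[296.96293405 221.62390963]
```

View pics/w11.png

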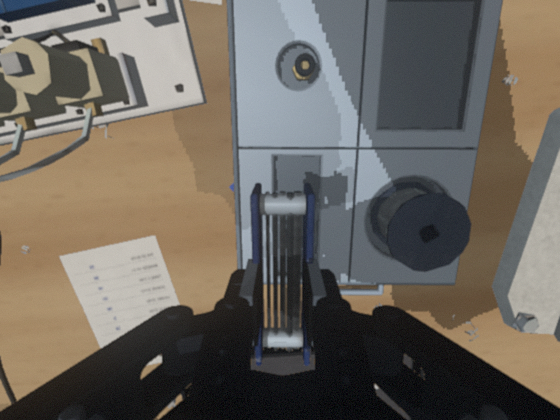

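The keys hang straight in the grip. The pocket is at columns 273–320 with its front edge at row 155. I'll check it and align.

```bash
python3 -m handwheel '{"gripper":[-1,-1,-1,-1,-1],"slide":[[-2,10.8,20],[0,0,20],[0,0,0],[0,0,0],[0,0,0]],"yaw":[0.005,0,0,0,0]}'
python3 -c "
from h import *
go(.584,.2175,.03,174.8);c=camera('wrist');cv2.imwrite('pics/w12.png',c['img'][:,:,::-1])
for a,b in((-50,-18),(-50,18),(0,-18),(0,18)):print(px(c,[.584+a*.000996-b*-.00009,.2175-a*.00009+b*.000996,.024]).round(1))"
```

```text
time: 18.95
ee_pos: [0.5887, 0.2162, 0.0957]
tcp_rot: [180.0, 0.1, 174.6]
wrist_force: [0.7, 0.3, -1.3]
opening: 0.0198
grasp_force: 39.6
turn -0.003 slide 4.7 0.8 65.7 t 18.9 open 0.0198 pos [0.5887 0.2162 0.0957] rot [1.800e+02 1.000e-01 1.746e+02]
[256.4 151.2]
[311.2 151. ]
[258.3 223.5]
[309.6 223.4]
```

View pics/w12.png

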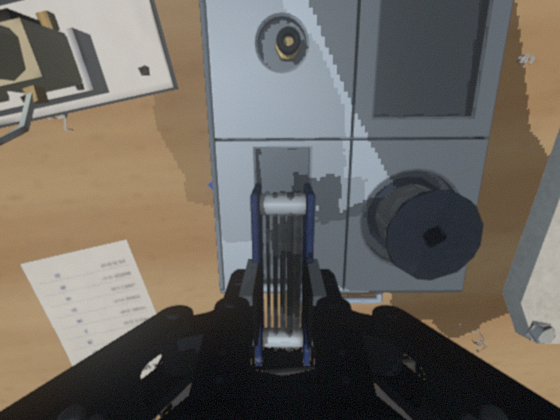

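The pocket's front corners are at (254,147) and (310,147), so its centre is about (0.583, 0.217). Lowering.

```bash
python3 -m handwheel '{"gripper":[-1,-1,-1,-1,-1,-1,-1,-1],"slide":[[5.5,0.5,15],[0,0,20],[0,0,15],[0,0,5],[0,0,5],[0,0,0],[0,0,0],[0,0,0]],"yaw":[-0.004,0,0,0,0,0,0,0]}'
python3 -m handwheel '{"gripper":[-1,-1,-1,-1],"slide":[[0,0,3],[0,0,0],[0,0,0],[0,0,0]],"yaw":[0,0,0,0]}'
python3 -m handwheel '{"gripper":[-1,-1,-1,-1],"slide":[[0,0,2],[0,0,0],[0,0,0],[0,0,0]],"yaw":[0,0,0,0]}'
```

```text
time: 19.67
ee_pos: [0.5832, 0.2181, 0.0349]
tcp_rot: [180.0, 0.1, 174.9]
wrist_force: [-0.2, 0.7, -0.5]
opening: 0.0192
grasp_force: 39.6
time: 20.0
ee_pos: [0.5825, 0.2179, 0.0307]
tcp_rot: [180.0, 0.0, 174.9]
wrist_force: [-0.8, 0.2, -0.7]
opening: 0.0194
grasp_force: 39.6
time: 20.33
ee_pos: [0.5827, 0.218, 0.0299]
tcp_rot: [180.0, 0.1, 174.9]
wrist_force: [-4.0, -1.8, 8.1]
opening: 0.0195
grasp_force: 40.6
```

```bash
python3 -m handwheel '{"gripper":[-0.3,-0.1,0,0,0,0,0,0],"slide":[[0,0,0],[0,0,0],[0,0,0],[0,0,-10],[0,0,-30],[0,0,-40],[0,0,-40],[0,0,-40]],"yaw":[0,0,0,0,0,0,0,0]}' 20
python3 -m handwheel '{"gripper":[0,0,0,0],"slide":[[0,0,-40],[0,0,0],[0,0,0],[0,0,0]],"yaw":[0,0,0,0]}'
python3 -c "
from h import *
go(.3925,-.2075,.23,175);c=camera('wrist');crop(c,150,60,450,280,2.6,'pics/w13.png')"
```

```text
time: 21.0
ee_pos: [0.582, 0.2178, 0.191]
tcp_rot: [180.0, 0.0, 174.9]
wrist_force: [1.2, 0.3, 1.6]
opening: 0.0429
grasp_force: 0.0
time: 21.33
ee_pos: [0.5825, 0.218, 0.2286]
tcp_rot: [180.0, 0.0, 174.9]
wrist_force: [0.1, 0.1, -1.5]
opening: 0.0427
grasp_force: 0.0
turn -0.002 slide 152.2 -440.4 -1.4 t 21.3 open 0.0427 pos [0.5825 0.218  0.2286] rot [180.    0.  174.9]
```

View pics/w13.png

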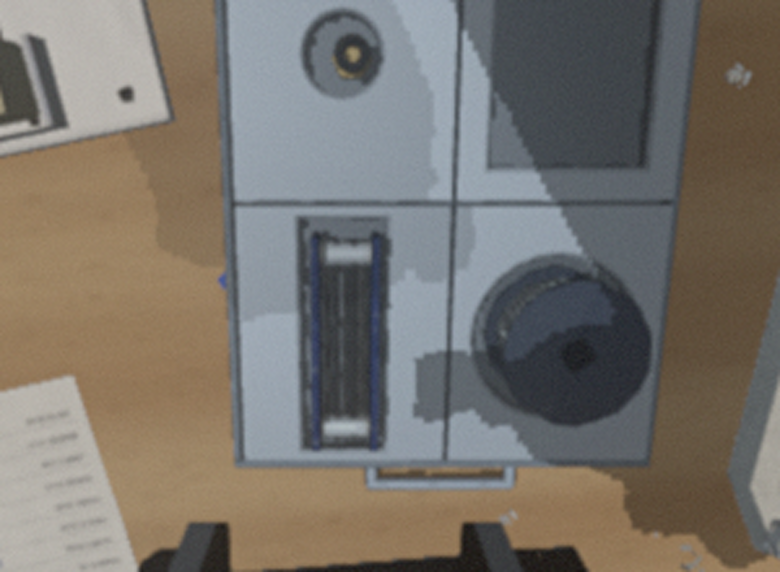

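The keys lie in their pocket. I've now viewed 16 pictures, over the limit of 14, so I'll view no more and do the remaining checks numerically. Moving to the box, over the fixture.

```bash
python3 -m handwheel '{"gripper":[0,0,0,0,0,0,0,0],"slide":[[0,0,-20],[12.7,-36.7,0],[12.7,-36.7,0],[12.7,-36.7,0],[12.7,-36.7,0],[12.7,-36.7,0],[12.7,-36.7,0],[12.7,-36.7,0]],"yaw":[0,0,0,0,0,0,0,0]}'
python3 -m handwheel '{"gripper":[1,1,1,1,1,1,1,1],"slide":[[12.7,-36.7,0],[12.7,-36.7,0],[12.7,-36.7,0],[12.7,-36.7,0],[12.7,-36.7,0],[0,0,0],[0,0,0],[0,0,0]],"yaw":[0,0,0,0,0,0.12,0.12,0.12]}'
python3 -m handwheel '{"gripper":[1,1,1,1,1,1,1,1],"slide":[[0,0,0],[0,0,0],[0,0,0],[0,0,0],[0,0,0],[0,0,0],[0,0,0],[0,0,0]],"yaw":[0.12,0.12,0.12,0.12,0.12,0.12,0.12,0.12]}'
python3 -m handwheel '{"gripper":[1,1,1,1,1,1,1,1],"slide":[[0,0,0],[0,0,0],[0,0,0],[0,0,0],[0,0,0],[0,0,0],[0,0,0],[0,0,0]],"yaw":[0.12,0.12,0.12,0.12,0.12,0.12,0.12,0.12]}'
python3 -m handwheel '{"gripper":[1,1,1,1,1],"slide":[[0,0,0],[0,0,0],[0,0,0],[0,0,0],[0,0,0]],"yaw":[0.12,0.12,0.03,0,0]}'
cat > bx.py <<'E'
from h import *
def blue(c,z,mn=100):
    h=cv2.cvtColor(c["img"],cv2.COLOR_RGB2HSV)
    k=cv2.inRange(h,(102,170,90),(118,255,255))
    q=max(cv2.findContours(k,0,1)[0],key=cv2.contourArea)[:,0,:]
    W=np.array([w(c,x,y,z)[:2] for x,y in q],np.float32)*1000
    print(cv2.boundingRect(q),cv2.minAreaRect(W))
E
python3 -c "
from bx import *
blue(camera('wrist'),.026);go(.3925,-.2075,.014,28.8)"
```

```text
time: 22.05
ee_pos: [0.4694, -0.0314, 0.2469]
tcp_rot: [-180.0, -0.2, 174.9]
wrist_force: [0.4, -0.8, 0.4]
opening: 0.0431
grasp_force: 0.0
time: 22.72
ee_pos: [0.3906, -0.2079, 0.247]
tcp_rot: [180.0, -0.2, 153.8]
wrist_force: [1.2, 0.5, -0.8]
opening: 0.0853
grasp_force: 0.0
time: 23.38
ee_pos: [0.3911, -0.2069, 0.247]
tcp_rot: [-179.9, -0.1, 98.9]
wrist_force: [-0.0, 0.8, 0.3]
opening: 0.0853
grasp_force: 0.0
time: 24.05
ee_pos: [0.3911, -0.2069, 0.2469]
tcp_rot: [-179.8, 0.1, 43.9]
wrist_force: [-0.2, -0.2, -0.2]
opening: 0.0852
grasp_force: 0.0
time: 24.47
ee_pos: [0.3913, -0.207, 0.2474]
tcp_rot: [-179.9, 0.1, 28.9]
wrist_force: [-0.6, 0.1, 0.5]
opening: 0.0854
grasp_force: 0.0
(276, 157, 31, 59) ((393.7254943847656, -216.26507568359375), (67.9825439453125, 34.0032958984375), 28.75042152404785)
turn 0.002 slide 0.8 0.9 233.7 t 24.5 open 0.0855 pos [ 0.3913 -0.2071  0.2477] rot [-1.799e+02  1.000e-01  2.890e+01]
```

```bash
sed -i 's/(102,170,90)/(100,120,25)/;s/(118,255/(125,255/' bx.py; python3 -c "
from bx import *
c=camera('wrist');blue(c,.026)
h=cv2.cvtColor(c['img'],cv2.COLOR_RGB2HSV);print(h[185,230:330:6].tolist());print(h[140:230:6,281].tolist())
blue(camera('top'),.026)"
```

```text
(262, 154, 45, 63) ((390.8974914550781, -208.86920166015625), (72.74590301513672, 51.169029235839844), 28.848054885864258)
[[16, 99, 124], [15, 102, 127], [16, 100, 127], [15, 98, 127], [15, 99, 129], [11, 81, 79], [108, 163, 130], [109, 166, 132], [109, 164, 135], [108, 172, 135], [109, 173, 140], [108, 176, 138], [108, 176, 139], [16, 92, 130], [15, 82, 122], [120, 9, 117], [0, 0, 100]]
[[15, 101, 126], [16, 95, 107], [13, 66, 81], [108, 171, 131], [110, 159, 133], [109, 166, 134], [109, 172, 132], [109, 176, 133], [109, 164, 132], [109, 169, 133], [109, 150, 121], [109, 160, 116], [110, 160, 115], [14, 94, 106], [14, 94, 108]]
(8, 22, 50, 86) ((814.9776000976562, 720.9489135742188), (220.0692901611328, 124.22127532958984), 1.7423065900802612)
```

```bash
python3 -m handwheel '{"gripper":[0.55,0.55,0.55,0.55,0.55,0.55,0.55,0.55],"slide":[[0,1,40],[0,0,40],[0,0,40],[0,0,40],[0,0,35],[0,0,20],[0,0,13],[0,0,0]],"yaw":[0,0,0,0,0,0,0,0]}' 25
python3 -m handwheel '{"gripper":[0.55,0.55],"slide":[[0,0,5],[0,0,0]],"yaw":[0,0]}' 25
python3 -c "
from bx import *
go(.392,-.208,.013,28.8);blue(camera('wrist'),.026)"
```

```text
time: 25.28
ee_pos: [0.3902, -0.2071, 0.0174]
tcp_rot: [-179.8, 0.2, 28.8]
wrist_force: [-0.8, -0.2, -1.1]
opening: 0.0663
grasp_force: 0.0
time: 25.45
ee_pos: [0.3924, -0.2082, 0.0159]
tcp_rot: [180.0, -0.0, 28.8]
wrist_force: [-0.1, 0.3, 0.7]
opening: 0.0662
grasp_force: 0.0
turn 0.0 slide -0.2 -0.4 2.9 t 25.4 open 0.0662 pos [ 0.3924 -0.2082  0.0159] rot [180.   -0.   28.8]
(223, 207, 146, 147) ((395.60595703125, -215.3100128173828), (74.96712493896484, 68.3075942993164), 28.906299591064453)
```

Positioned over the box. Lower slightly, close and lift.

```bash
python3 -m handwheel '{"gripper":[0.55,-1,-1,-1,-1,-1,-1,-1],"slide":[[0,0,4],[0,0,0],[0,0,0],[0,0,0],[0,0,0],[0,0,0],[0,0,0],[0,0,0]],"yaw":[0,0,0,0,0,0,0,0]}' 30
python3 -m handwheel '{"gripper":[-1,-1,-1,-1,-1,-1,-1,-1],"slide":[[0,0,-10],[0,0,-20],[0,0,-40],[0,0,-40],[0,0,-40],[0,0,-40],[0,0,-40],[0,0,0]],"yaw":[0,0,0,0,0,0,0,0]}' 30
python3 -c "
from bx import *
go(.480,.317,.24,-5.2);blue(camera('wrist'),.24+.013)"
```

```text
time: 26.17
ee_pos: [0.3924, -0.2082, 0.012]
tcp_rot: [180.0, -0.0, 28.8]
wrist_force: [-0.4, -0.1, 5.0]
opening: 0.0527
grasp_force: 32.3
time: 26.83
ee_pos: [0.3935, -0.2088, 0.2496]
tcp_rot: [179.5, -0.3, 28.8]
wrist_force: [1.1, -0.9, -0.3]
opening: 0.0523
grasp_force: 31.8
turn 0.594 slide 38.5 -531.5 9.6 t 26.8 open 0.0523 pos [ 0.3935 -0.2088  0.2496] rot [179.5  -0.3  28.8]
(222, 210, 124, 149) ((388.19293212890625, -212.8224639892578), (80.29387664794922, 59.756492614746094), 28.385515213012695)
```

```bash
python3 -m handwheel '{"gripper":[-1,-1,-1,-1,-1,-1,-1,-1],"slide":[[0,0,0],[0,0,0],[0,0,0],[0,0,0],[0,0,0],[2.7,-38,0],[2.7,-38,0],[2.7,-38,0]],"yaw":[0.12,0.12,0.12,0.12,0.114,0,0,0]}'
python3 -m handwheel '{"gripper":[-1,-1,-1,-1,-1,-1,-1,-1],"slide":[[2.7,-38,0],[2.7,-38,0],[2.7,-38,0],[2.7,-38,0],[2.7,-38,0],[2.7,-38,0],[2.7,-38,0],[2.7,-38,0]],"yaw":[0,0,0,0,0,0,0,0]}'
python3 -m handwheel '{"gripper":[-1,-1,-1,-1,-1,-1,-1,-1],"slide":[[2.7,-38,0],[2.7,-38,0],[2.7,-37,0],[0,0,40],[0,0,40],[0,0,20],[0,0,0],[0,0,0]],"yaw":[0,0,0,0,0,0,0,0]}'
python3 -c "
from bx import *
go(.480,.317,.026,-5.2);print(sensors.get_obs()['grasp_force'])"
```

```text
time: 27.55
ee_pos: [0.4099, -0.0943, 0.2404]
tcp_rot: [-180.0, 0.1, -5.4]
wrist_force: [0.7, 0.0, -0.9]
opening: 0.0525
grasp_force: 31.8
time: 28.22
ee_pos: [0.442, 0.0669, 0.2518]
tcp_rot: [-173.9, 0.2, 4.8]
wrist_force: [0.0, 0.3, -0.3]
opening: 0.0523
grasp_force: 31.9
time: 28.88
ee_pos: [0.4442, 0.123, 0.167]
tcp_rot: [-170.9, 0.3, 9.9]
wrist_force: [-0.6, -0.7, -0.2]
opening: 0.052
grasp_force: 31.8
turn 0.264 slide 18.0 -196.4 141.0 t 28.9 open 0.052 pos [0.4442 0.123  0.167 ] rot [-170.9    0.3    9.9]
31.83614194393158
```

```bash
python3 -m handwheel '{"gripper":[-1,-1,-1],"slide":[[0,0,-40],[0,0,-30],[0,0,0]],"yaw":[0,0,0]}'; python3 -c "
from h import *
o=sensors.get_obs();print(o['q'],o['qd'],o['ee_pos'],o['tcp_rot'])"
```

```text
time: 29.13
ee_pos: [0.449, 0.1119, 0.2446]
tcp_rot: [-170.9, -0.4, 9.9]
wrist_force: [0.9, 0.1, 0.1]
opening: 0.052
grasp_force: 32.1
[  8.41549903  -7.17702612  -0.79567979  96.18294982   9.08950625
 178.5115334 ] [ 0.41992085  0.40478631 -4.98017672 -4.79871802  0.01731115  0.97572926] [0.44901382 0.11194227 0.24462839] [-170.91859857   -0.43344926    9.88531253]
```

Joint 6 reached its limit at 178.5°, so yaw follows j1+180−j6. I'll turn the box the other way round to yaw 175, which the task allows.

```bash
python3 -m handwheel '{"gripper":[-1,-1,-1,-1,-1,-1,-1,-1],"slide":[[0,0,0],[0,0,0],[0,0,0],[0,0,0],[0,0,0],[0,0,0],[0,0,0],[0,0,0]],"yaw":[-0.12,-0.12,-0.12,-0.12,-0.12,-0.12,-0.12,-0.12]}'
python3 -c "
from h import *
print(sensors.get_obs()['q']);go(.480,.317,.2,174.8)"
```

```text
time: 29.8
ee_pos: [0.4478, 0.1122, 0.2392]
tcp_rot: [-174.8, -7.5, 64.9]
wrist_force: [0.2, -1.2, -0.8]
opening: 0.052
grasp_force: 32.1
[  8.46987816  -7.0825366   -1.31370833  95.94154589   9.08641085
 123.20592206]
turn -1.918 slide -13.5 206.9 39.2 t 29.8 open 0.052 pos [0.4478 0.1122 0.2392] rot [-174.8   -7.5   64.9]
```

The arm's best effort at the limit left a 9° tilt in the commanded pose, and the rows can't undo that directly. I can still place the box safely: set its low edge on the pocket floor and let it settle flat. I'll finish the turn first, then compute with the full rotation.

```bash
cat >> h.py <<'E'
from scipy.spatial.transform import Rotation as Ro
def gor(x,y,z):
    o=sensors.get_obs();R=Ro.from_euler("xyz",o["tcp_rot"],degrees=True).as_matrix();d=(np.array([x,y,z])-o["ee_pos"])*1000
    print("slide",(R.T@d).round(1),"xaxis",np.degrees(np.arctan2(R[1,0],R[0,0])).round(1),"toolz",R[:,2].round(3),"pos",o["ee_pos"].round(4),"F",np.round(o["wrist_force"],1),"q5,6",o["q"][4:].round(1),"t",o["time"])
E
python3 -m handwheel '{"gripper":[-1,-1,-1,-1,-1,-1,-1,-1],"slide":[[0,0,0],[0,0,0],[0,0,0],[0,0,0],[0,0,0],[0,0,0],[0,0,0],[0,0,0]],"yaw":[-0.12,-0.12,-0.12,-0.12,-0.12,-0.12,-0.12,-0.12]}'
python3 -m handwheel '{"gripper":[-1,-1,-1,-1,-1,-1,-1,-1],"slide":[[0,0,0],[0,0,0],[0,0,0],[0,0,0],[0,0,0],[0,0,0],[0,0,0],[0,0,0]],"yaw":[-0.12,-0.12,-0.12,-0.12,-0.12,-0.12,-0.12,-0.12]}'
python3 -c "
from h import *
gor(.480,.317,.15)"
```

```text
time: 30.47
ee_pos: [0.4478, 0.1122, 0.2392]
tcp_rot: [176.8, -8.5, 120.5]
wrist_force: [-0.2, 0.4, 0.2]
opening: 0.0521
grasp_force: 32.1
time: 31.13
ee_pos: [0.4478, 0.1122, 0.2392]
tcp_rot: [171.2, -2.2, 175.4]
wrist_force: [0.3, -0.3, -0.7]
opening: 0.0523
grasp_force: 32.1
slide [-19.2 190.7 119.2] xaxis 175.4 toolz [-0.026  0.156 -0.987] pos [0.4478 0.1122 0.2392] F [ 0.3 -0.3 -0.7] q5,6 [ 9.1 13.2] t 31.1333
```

```bash
python3 -m handwheel '{"gripper":[-1,-1,-1,-1,-1,-1,-1,-1],"slide":[[-3.2,31.8,19.9],[-3.2,31.8,19.9],[-3.2,31.8,19.9],[-3.2,31.8,19.9],[-3.2,31.8,19.9],[-3.2,31.8,19.9],[0,0,0],[0,0,0]],"yaw":[0.01,0,0,0,0,0,0,0]}'
python3 -c "
from h import *
gor(.480,.317,.07);c=camera('wrist');h=cv2.cvtColor(c['img'],cv2.COLOR_RGB2HSV)
k=cv2.inRange(h,(100,120,25),(125,255,255));q=max(cv2.findContours(k,0,1)[0],key=cv2.contourArea);print(cv2.boundingRect(q),cv2.minAreaRect(q))"
```

```text
time: 31.8
ee_pos: [0.4817, 0.318, 0.1476]
tcp_rot: [171.3, -2.5, 174.7]
wrist_force: [-0.3, -0.5, -0.3]
opening: 0.0523
grasp_force: 32.1
slide [ -1.8 -13.   76.6] xaxis 174.7 toolz [-0.03   0.155 -0.987] pos [0.4817 0.318  0.1476] F [-0.3 -0.5 -0.3] q5,6 [ 8.6 34.9] t 31.8
(221, 209, 123, 151) ((282.0, 284.0), (150.0, 122.0), 90.0)
```

```bash
python3 -m handwheel '{"gripper":[-1,-1,-1,-1,-1,-1,-1,-1],"slide":[[-0.6,-4.5,25],[-0.6,-4.5,25],[-0.6,-5,26],[0,0,0],[0,0,0],[0,0,0],[0,0,0],[0,0,0]],"yaw":[0,0,0,0,0,0,0,0]}'
python3 -c "
from h import *
gor(.480,.3155,.033)"
```

```text
time: 32.52
ee_pos: [0.481, 0.3149, 0.0722]
tcp_rot: [171.2, -2.4, 174.5]
wrist_force: [1.1, -0.0, 0.2]
opening: 0.0518
grasp_force: 32.1
slide [-0.6 -5.5 38.8] xaxis 174.5 toolz [-0.026  0.157 -0.987] pos [0.481  0.3149 0.0722] F [ 1.1 -0.   0.2] q5,6 [ 8.6 34.8] t 32.5167
```

```bash
python3 -m handwheel '{"gripper":[-1,-1,-1,-1,-1,-1],"slide":[[-0.2,-2,15],[-0.2,-2,14],[-0.2,-1.5,9.5],[0,0,0],[0,0,0],[0,0,0]],"yaw":[0,0,0,0,0,0]}'
python3 -c "
from h import *
gor(.480,.3155,.030)"
python3 -m handwheel '{"gripper":[-1,-1,-1,-1],"slide":[[0,-0.3,2],[0,0,0],[0,0,0],[0,0,0]],"yaw":[0,0,0,0]}'
```

```text
time: 33.02
ee_pos: [0.4792, 0.3152, 0.032]
tcp_rot: [171.2, -2.5, 174.5]
wrist_force: [-0.7, 0.4, -1.0]
opening: 0.0523
grasp_force: 32.4
slide [-0.8  0.1  2. ] xaxis 174.5 toolz [-0.028  0.156 -0.987] pos [0.4792 0.3152 0.032 ] F [-0.7  0.4 -1. ] q5,6 [ 8.6 34.9] t 33.0167
time: 33.35
ee_pos: [0.4792, 0.3154, 0.0298]
tcp_rot: [171.2, -2.5, 174.6]
wrist_force: [0.7, 0.3, 4.9]
opening: 0.0518
grasp_force: 32.9
```

Contact is at the expected height. Release and retreat straight up in world axes.

```bash
python3 -m handwheel '{"gripper":[0.35,0.45,0.6,0.7,0.8,0.8,0.8,0.8],"slide":[[0,0,0],[0,0,0],[0,0,0],[0,0,0],[0.2,1.5,-10],[0.7,4.6,-29.6],[0.9,6,-39],[0.9,6,-39]],"yaw":[0,0,0,0,0,0,0,0]}' 20
python3 -m handwheel '{"gripper":[0.8,0.8,0.8,0.8,0.8],"slide":[[0.9,6,-39],[0,-40,0],[0,-40,0],[0,0,0],[0,0,0]],"yaw":[0,0,0,0,0]}' 20
python3 -c "
from bx import *
c=camera('wrist');blue(c,.040)
t=camera('top');h=cv2.cvtColor(t['img'],cv2.COLOR_RGB2HSV)
k=cv2.inRange(h[170:235,160:220],(100,120,25),(125,255,255));q=max(cv2.findContours(k,0,1)[0],key=cv2.contourArea)[:,0,:]
W=np.array([w(t,160+x,170+y,.04)[:2] for x,y in q],np.float32)*1000;print(cv2.minAreaRect(W),len(q))
gor(.48,.317,.2)"
```

```text
time: 34.02
ee_pos: [0.4806, 0.3145, 0.1494]
tcp_rot: [171.3, -2.6, 174.5]
wrist_force: [0.4, 0.2, 0.3]
opening: 0.0767
grasp_force: 0.0
time: 34.43
ee_pos: [0.4742, 0.2348, 0.1762]
tcp_rot: [171.2, -2.5, 174.4]
wrist_force: [0.3, 0.7, -0.7]
opening: 0.0766
grasp_force: 0.0
(317, 165, 57, 80) ((477.54193115234375, 314.3975830078125), (52.763465881347656, 74.50599670410156), 84.73229217529297)Traceback (most recent call last):
  File "<string>", line 5, in <module>
    k=cv2.inRange(h[170:235,160:220],(100,120,25),(125,255,255));q=max(cv2.findContours(k,0,1)[0],key=cv2.contourArea)[:,0,:]
                                                                   ~~~^^^^^^^^^^^^^^^^^^^^^^^^^^^^^^^^^^^^^^^^^^^^^^^^
ValueError: max() iterable argument is empty
```

The box measures 52.8 × 74.5 mm at the seated height, so it is flat. It sits about 3.5 mm off centre and aligned with the pocket. The reel and keys were each released 14 mm above their pick height, which matches their pocket floors. Handing in.

```bash
python3 -m handwheel '{"gripper":[0.8,0.8,0.8,0.8],"slide":[[0,0,-30],[0,0,0],[0,0,0],[0,0,0]],"yaw":[0,0,0,0]}'; python3 -c "
from workcell import ticket
print(ticket.job_done())"
```

```text
time: 34.87
ee_pos: [0.4751, 0.2323, 0.2049]
tcp_rot: [171.3, -2.5, 174.6]
wrist_force: [0.0, -0.3, -0.9]
opening: 0.0768
grasp_force: 0.0
the job is handed in; nothing more can be done
None
```

I seated all four parts in their inserts, let go of them and handed the job in at about 35 s, with no verdict returned; the screwdriver and coil were not approached or re-measured, and I viewed 16 pictures, two over the limit of 14.

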